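# Clear the slot and rack the dough scraper

## Task

The pink measuring cup has been left standing on the slotted pine block, right over the block's only empty slot: keep it upright, set it down wholly on the round cork mat and let go. Then lift the red-handled dough scraper out of the wire drainer and slide it, steel edge down, into the slot you have freed until it stands fully home on the bottom. Lower both gently into place, don't let either drop, and leave the other kitchen things where they are.

Things in the scene. Friction and masses are not known exactly. Their poses are not given: they have to be found in the camera images.
- block: Fixed pale pine block, 156 (its x) x 220 (its y) x 70 high, origin at the centre of its underside, z up. Three slots open in its top: each 116 long along the block's x, 8 wide along its y, 50 deep (floor 20 above the table), with a 4 mm bevel along both long sides of the mouth; they lie at y = -70, 0 and +70. Two hold turners, the third is empty.
- pad: Fixed black rubber strip, 100 x 6 x 3 thick, lying on the floor of the EMPTY slot; origin at the centre of its underside (20 above the table), x along the slot.
- slot_bottom (a point): Top centre of the rubber strip: where the lower edge of the scraper comes to rest, 47 below the top of the block. Its x runs along the slot.
- cup: Loose pink plastic measuring cup, about 60 g: round, 50 across at the foot, 56 at the rim, 60 high, wall 3. Flat thumb lug at the rim on its +y side, 14 wide, reaching 48 from the axis. Origin at the centre of its underside, z up. Starts upright on the block over the empty slot.
- mat: Fixed round cork mat, 156 across, 8 thick, origin at the centre of its underside. It and the drainer lie on either side of the block, whichever way round.
- drainer: Fixed drainer: white base 150 (x) x 110 (y) x 8 thick, with four steel wire hoops along its x, each 50 high over the table, 5 mm wire, at y = -45, -6, 6, 45. The scraper stands between the two middle ones (gap 7). Origin at the centre of its underside.
- scraper: Loose dough scraper, about 180 g, standing upright: steel blade 96 wide (its x), 4 thick (its y), 87 high, and on top of it a red bar handle 100 (x) x 22 (y) x 24 high. Total height 111. Origin at the centre of the lower blade edge, z up towards the handle. The same either way round.
- scraper_handle (a point): Centre of the scraper's red handle, 97 above its lower edge.
- turner_black: Loose steel turner with a black handle standing in one slot: blade 90 x 4 x 80 high, upright handle 24 x 14 x 50, top 150 above the table. Leave alone. Origin at the centre of its lower edge.
- turner_wood: The same in wood with a dark handle, in another slot. Leave alone. Origin at the centre of its lower edge.
- teacup: Blue ceramic teacup, 76 across, 65 high, with a handle, at the back of the table. Leave alone. Origin under its centre.
- pan_lid: Aluminium saucepan lid lying flat, 170 across, 44 high over its black knob, at the back. Leave alone. Origin under its centre.
- jar: Closed glass jar with a red screw lid, 80 across, 112 high, at the back right. Leave alone. Origin under its centre.
- tin: Round steel spice tin, 75 across, 76 high, at the back. Leave alone. Origin under its centre.
Not all that is in view belongs to the job. Leave any purple look-alike of the scraper alone.

How it is judged:
By the outcome, as a careful person would: the job done as asked, in the order asked, and still so for the second after the job is handed in, with the robot touching nothing.
It also fails if it takes over 67 s, if anything falls off the work surface, if the arm or the gripper's body presses on something with over 40 N, if the wrist force passes 120 N, or if a joint passes its speed limit or range.

## Robot

A 6-joint arm with a two-finger parallel gripper is mounted at the origin on the work surface. World frame = base frame: x ahead of the robot, y to its left, z up, the work surface at z = 0. Lengths are in m, angles in rad, forces in N, time in s.
With the tool pointing down it reaches from about 0.3 to 1 m from the base axis. Payload 5.1 kg.
Tool frame: the origin (TCP) lies at the very end of the fingers, on their centre line; the grasp point (between the pads) lies 19 mm behind it; z points along the fingers, y is the line along which they close (so a half turn about z gives the same grasp; the last joint's range is limited). The gripper opens to 95 mm and grips with 3 to 60 N. Pads are 20 mm wide; open, the fingers measure 119 mm over their backs; the gripper's body (75 mm by 180 mm) begins 59 mm behind the grasp point.
Start: joints at [1.04, 0.124, 1.65, -0, 1.367, -0.083], TCP at [0.281, 0.586, 0.215] pointing down, gripper open.
Joint ranges: [-2.61, 2.61], [-1.02, 2.33], [0.03, 2.71], [-1.35, 4.49], [0.32, 2.68], [-2.91, 2.91]. Speed limits (rad/s): [2.57, 2.57, 3.14, 3.14, 3.14, 3.14].

## Interface

Orientations are given as a rotation vector (axis times angle).
In Python, from bench import r gives the robot as it stands.
- The arm moves only by the tool send_rows, never from a script. Its arguments are lists of equal length, an entry for each row: "linear": the shift along the tool's x, y, z in cm, a list of three; "dr": the turn, a rotation vector about the tool's x, y, z in degrees, a list of three; "grip": the opening, from -1 (shut) to 1 (fully open). In form: {"linear": [[tx, ty, tz], ...], "dr": [[rx, ry, rz], ...], "grip": [grip, ...]}. A call has exactly 8 rows; each row shifts and turns the commanded pose from where the row before left it, along the tool's axes as they then stand; what a row does not reach is not made up. A row lasts 1/8 s, in which the tool goes at most 62.5 mm and 10.7 degrees, less where a joint would pass 70% of its speed; a pose out of reach is approached as far as the arm can. A call is refused whole if a number of a shift passes 6.25 or a number of a turn 10.7, either way. A call with a gripper value outside its range is refused whole. The fingers move at their own pace and stop on an object; the grip force is fixed at half the most. Time passes only in rows, so rows that do not move let the fingers close, or fill a call up. It gives the time, the measured TCP pose, the force, the opening and the grip force at its end, in the units of the state.
- r.observe(): the state, without advancing time (a new reading comes with each control period).
- r.camera(name): name is "side" or "top"; returns (picture, depth): 480x640x3 uint8, red, green, blue; 480x640 float32, m along the optical axis (not along the pixel's ray), 0 where there is no reading.
- r.camera_params(name): a dict with "intrinsics" (3x3 intrinsics, pixels), "view" (4x4, takes a point from world to camera coordinates). Camera axes: x right, y up, looking along -z (the intrinsics and any distortion apply to the point x, -y, -z); pixel columns grow to the right and rows downward; lengths in m; the calibration is good to about 2 mm. A picture is of the moment at which its call begins. camera_params takes no time and is no camera call.
- r.finish_job(): hands the job in; it is judged then, once.
Trained networks look in the newest picture that a camera, given by its name, has taken for a name from the list of things; names that differ only in an ending like _2 or _b are one class to them, and where a whole thing is asked for, a point or a joint stands for the part that bears it (a point fixed in the world has none). Each returns a list of dicts, best first, with "score" (0 to 1); they miss things now and then, are a little off and sometimes report something else, mostly with a low value. They report only what shows in the picture. A call takes as long as a camera call. They do not tell look-alikes from the thing itself.
- r.spot_in(camera, target): "at" ([x, y, z] in m, in world coordinates, good to about 4 mm: the middle of the surface that is visible of it).
- r.silhouettes(camera, target): "pixels" (480x640 bool, what is visible of it).
- r.pinpoint(camera, target): "at" ([x, y, z] in m, in world coordinates, good to about 4 mm: a listed point, or the origin of a listed thing).
The state is a dict: "clock": time; "q": joint angles; "dq": joint speeds; "effort": joint torques, N m; "tcp_pos": TCP position; "tcp_rot": TCP orientation; "ft_force": force on the tool from outside, world axes, zero at the start; "wrist_torque": the same for the moment, N m; "opening": finger opening in m; "grasp_force": force on a finger pad.
Only numpy, scipy, OpenCV 4.12 (cv2) and the standard library are available. Lean on these libraries where they do the work, as an engineer would, in place of code of your own. Each camera call takes 0.05 s, during which the arm holds its last target. There are 200 camera calls.

## Working session

There is one attempt and no reset: what is moved stays moved. The work goes in short steps, Python scripts to look and compute and a tool call to move; the robot and the scene stay as the last step left them, time stands still between calls to the robot, and variables do not carry over. Pictures are saved under pics/ and viewed, at most 10 in all, crops included, and the job is handed in when it is done.

Besides the shell and the picture viewer there is one more tool, called after "Request:" as a command line: name --argument value ..., lists and objects as JSON in quotes. send_rows: Moves the arm, as the interface text tells. Its arguments: {"type":"object","properties":{"linear":{"type":"array"},"dr":{"type":"array"},"grip":{"type":"array"}},"required":["linear","dr","grip"]}

```bash
mkdir -p pics
cat > h.py <<'E'
import numpy as np, cv2
from bench import r
def P(c):
    p=r.camera_params(c); return np.array(p["intrinsics"]),np.array(p["view"]),p
def cloud(c,d):
    K,V,_=P(c); v,u=np.mgrid[0:480,0:640]
    X=np.stack([(u-K[0,2])/K[0,0]*d,-(v-K[1,2])/K[1,1]*d,-d,np.ones_like(d)],-1)
    return (X@np.linalg.inv(V).T)[...,:3]
E
python3 - <<'E'
from h import *
for c in("side","top"):
    im,d=r.camera(c); cv2.imwrite(f"pics/{c}0.png",im[...,::-1]); np.save(c+"d.npy",d)
    print(c,P(c)[2])
    for t in("block","cup","mat","drainer","scraper","slot_bottom","scraper_handle","turner_black","turner_wood"):
        print(t,[(np.round(o["at"],4).tolist(),round(o["score"],2)) for o in r.pinpoint(c,t)][:3])
s=r.observe();print(s["tcp_pos"],s["tcp_rot"],s["opening"],s["clock"],s["ft_force"])
E
```

```text
side {'intrinsics': array([[453.75236359,   0.        , 319.43058628],
       [  0.        , 453.75236359, 237.5642858 ],
       [  0.        ,   0.        ,   1.        ]]), 'view': array([[ 0.94121445, -0.33754169,  0.01345268, -0.48871191],
       [ 0.18016044,  0.53525677,  0.82525293, -0.22510591],
       [-0.28575791, -0.77431634,  0.56460307, -0.98319455],
       [ 0.        ,  0.        ,  0.        ,  1.        ]])}
block [([0.5638, -0.0342, -0.0006], 0.86)]
cup [([0.5527, -0.0379, 0.0658], 0.67), ([0.4991, 0.2972, 0.0118], 0.25)]
mat [([0.4463, -0.2952, -0.0004], 0.63)]
drainer [([0.4959, 0.2974, -0.0016], 0.76)]
scraper [([0.5355, 0.5789, -0.0001], 0.96), ([0.5011, 0.2991, 0.0077], 0.93), ([0.3158, 0.2651, 0.0005], 0.9)]
slot_bottom []
scraper_handle [([0.5347, 0.5777, 0.0967], 0.88), ([0.3191, 0.2667, 0.0938], 0.7), ([0.5, 0.3015, 0.1077], 0.6)]
turner_black [([0.5478, 0.034, 0.0225], 0.72)]
turner_wood [([0.5777, -0.1059, 0.0192], 0.81)]
top {'intrinsics': array([[592.98045471,   0.        , 310.43895391],
       [  0.        , 592.98045471, 238.98249051],
       [  0.  
[... 307 characters left out ...]
6, -0.0353, -0.0037], 0.73)]
cup [([0.557, -0.0334, 0.0674], 0.91)]
mat [([0.4491, -0.2928, 0.0023], 0.97)]
drainer [([0.4871, 0.3035, 0.0021], 0.98)]
scraper [([0.5368, 0.5812, 0.0054], 0.89), ([0.4536, 0.4431, -0.0011], 0.83), ([0.5051, 0.3005, 0.0076], 0.78)]
slot_bottom []
scraper_handle [([0.4584, 0.4402, 0.0998], 0.9), ([0.3151, 0.266, 0.0985], 0.86), ([0.5066, 0.3022, 0.1063], 0.69)]
turner_black [([0.5487, 0.0372, 0.0221], 0.55), ([0.557, -0.0333, 0.0705], 0.48), ([0.4881, 0.3044, 0.0027], 0.16)]
turner_wood [([0.5042, 0.3034, 0.1044], 0.47)]
[0.28149606 0.58588359 0.2146878 ] [6.97578425e-01 3.06314987e+00 8.42712510e-05] 0.09519072807994636 1.0 [ 0.53694457  0.80677618 -0.10399344]
```

View pics/side0.png

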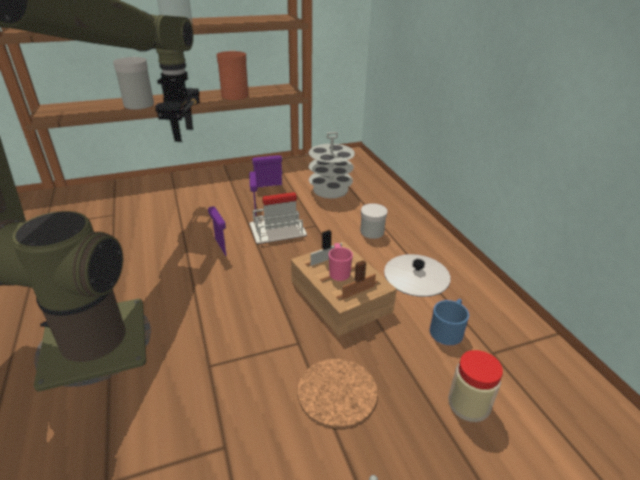

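View pics/top0.png

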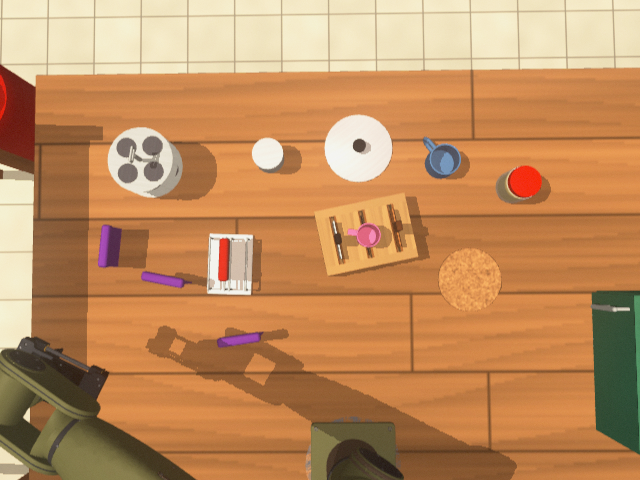

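The pictures show the pink cup on the block (side 341,263; top 368,236), the mat (side 338,391; top 470,279) and the red scraper in the drainer (side 280,198; top 223,260). The purple look-alikes stand apart from these. Next I'll measure geometry from depth.

```bash
cat >> h.py <<'E'
def rect(pts):  # centre, long-axis yaw(deg), sizes of xy points
    (c,s,a)=cv2.minAreaRect(pts.astype(np.float32)*1000)
    if s[0]<s[1]: a+=90; s=s[::-1]
    return np.round(np.array(c)/1000,4),round((a+90)%180-90,1),np.round(s,1)
E
python3 - <<'E'
from h import *
for c in("side","top"):
    im,d=r.camera(c); X=cloud(c,d); hsv=cv2.cvtColor(im,cv2.COLOR_RGB2HSV).astype(int); ok=d>0
    print("==",c)
    H,S,Vv=hsv[...,0],hsv[...,1],hsv[...,2]
    def box(cx,cy,R,z0,z1): return ok&(abs(X[...,0]-cx)<R)&(abs(X[...,1]-cy)<R)&(X[...,2]>z0)&(X[...,2]<z1)
    m=box(.5,.3,.09,.06,.15)&((H<8)|(H>172))&(S>150); p=X[m]; print("red",m.sum(),p[:,2].min(),p[:,2].max())
    zt=np.percentile(p[:,2],90); q=p[p[:,2]>zt-.005]; print(" top",rect(q[:,:2]),np.median(q[:,2]))
    m=box(.5,.3,.11,.003,.014); print("drbase",rect(X[m][:,:2]),np.median(X[m][:,2]))
    m=box(.56,-.035,.15,.064,.076); print("blocktop",rect(X[m][:,:2]),np.median(X[m][:,2]),m.sum())
    m=box(.449,-.294,.1,.004,.02); (cc,R)=cv2.minEnclosingCircle(X[m][:,:2].astype(np.float32)); print("mat",cc,R,np.median(X[m][:,2]))
    m=box(.555,-.035,.06,.07,.15)&((H>160)|(H<3))&(S>60)&(Vv>80); p=X[m]; print("cup",m.sum(),np.percentile(p[:,2],[1,50,99]))
    q=p[p[:,2]>np.percentile(p[:,2],99)-.008]; print(" rim",rect(q[:,:2]),cv2.minEnclosingCircle(q[:,:2].astype(np.float32)))
    np.save(c+"cup.npy",p)
    for t in("cup","slot_bottom","scraper_handle","block","drainer","mat"):
        print(t,[np.round(o["at"],4).tolist() for o in r.pinpoint(c,t)][:4])
im=cv2.imread("pics/top0.png")
cv2.imwrite("pics/t1.png",cv2.resize(im[180:320,190:430],None,fx=3.3,fy=3.3,interpolation=cv2.INTER_CUBIC))
E
```

```text
== side
red 280 0.09745794718397982 0.1198535219782415
 top (array([0.5025, 0.2983]), -2.5, array([94.7, 25.1])) 0.11562025038688567
drbase (array([0.504 , 0.2989]), 1.1, array([209.4, 201.1])) 0.007457280907602781
blocktop (array([ 0.5614, -0.033 ]), -79.0, array([226.4, 159. ])) 0.0690950935855903 2593
mat (0.45128875970840454, -0.29371681809425354) 0.07888255268335342 0.007133821095991366
cup 698 [0.07156625 0.11041237 0.13030811]
 rim (array([ 0.56  , -0.0297]), 49.6, array([72.4, 54.6])) ((0.5546573400497437, -0.023853611201047897), 0.04029753804206848)
cup [[0.5552, -0.0329, 0.0696]]
slot_bottom [[0.5635, -0.0367, 0.0003], [0.494, 0.2979, -0.0031]]
scraper_handle [[0.4995, 0.2981, 0.1059], [0.3196, 0.2643, 0.0971], [0.5357, 0.581, 0.0972], [0.4574, 0.4457, 0.0927]]
block [[0.5599, -0.0341, -0.0014]]
drainer [[0.4932, 0.2933, -0.0007], [0.5739, -0.1054, 0.0209], [0.7403, -0.2253, 0.0008]]
mat [[0.4534, -0.2957, -0.0011]]
== top
red 392 0.10573734638394283 0.12476536078469591
 top (array([0.5015, 0.297 ]), -2.6, array([94.5, 20.2])) 0.11895910643403595
drbase (array([0.5002, 0.3002]), 89.6, array([219.4, 219.3])) 0.006587893174585746
blocktop (array([ 0.5622, -0.0349]), -78.5, array([220.2, 156.3])) 0.0713999502858289 4770
mat (0.4515541195869446, -0.2950693666934967) 0.13839870691299438 0.008985850597409306
cup 516 [0.07066315 0.08064    0.13661081]
 rim (array([ 0.5603, -0.03  ]), 49.7, array([68.2, 53.6])) ((0.5576921105384827, -0.02638459950685501), 0.03731463849544525)
cup [[0.558, -0.031, 0.0691], [0.5599, -0.0315, -0.0011]]
slot_bottom []
scraper_handle [[0.4588, 0.441, 0.0992], [0.5063, 0.2982, 0.1051], [0.5353, 0.579, 0.096]]
block [[0.5617, -0.0332, -0.0005]]
drainer [[0.4889, 0.3044, 0.0028]]
mat [[0.45, -0.2955, -0.0007]]
```

View pics/t1.png

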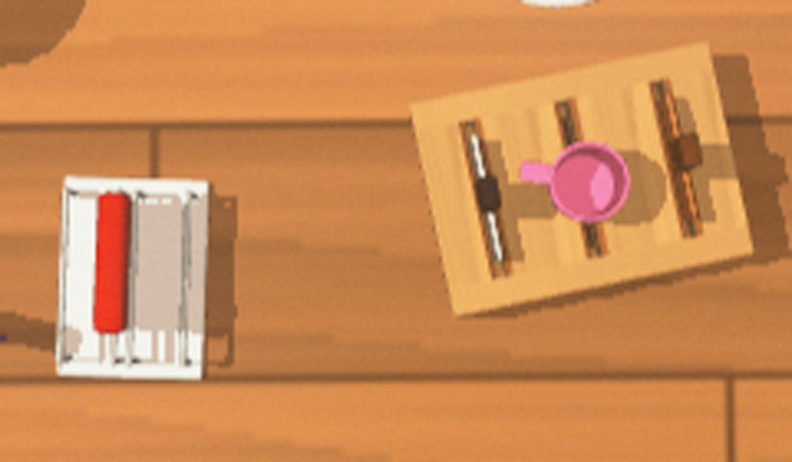

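The crop shows the middle slot as the empty one, with the cup over it at crop (590,182) and its lug pointing left. The red scraper in the drainer is yawed about -2.6°. I'll turn the tool to line up with world x, and refine the cup axis.

Request:
send_rows --linear '[[0,0,0],[0,0,0],[0,0,0],[0,0,0],[0,0,0],[0,0,0],[0,0,0],[0,0,0]]' --dr '[[0,0,8],[0,0,8],[0,0,8],[0,0,8],[0,0,8],[0,0,8],[0,0,8],[0,0,8]]' --grip '[1,1,1,1,1,1,1,1]'

```text
clock: 2.7
tcp_pos: [0.2815, 0.5859, 0.2147]
tcp_rot: [2.22, 2.223, 0.0]
ft_force: [0.0, -0.2, 0.1]
opening: 0.0953
grasp_force: 0.0
```

```bash
cat >> h.py <<'E'
from scipy.spatial.transform import Rotation as Ro
def go(x,y,z,yaw=None): # tool-frame cm to target; yaw = wanted direction of tool y, deg
    s=r.observe(); R=Ro.from_rotvec(s["tcp_rot"]).as_matrix()
    print("t",round(s["clock"],2),"tcp",np.round(s["tcp_pos"],4),"yaw y",round(np.degrees(np.arctan2(R[1,1],R[0,1])),2),"tilt",np.round(R[:2,2],4),"F",np.round(s["ft_force"],1),"open",round(s["opening"],4),round(s["grasp_force"],1))
    print(" shift cm",np.round(R.T@(np.array([x,y,z])-s["tcp_pos"])*100,2))
    if yaw is not None: print(" rz",round(np.degrees(np.arctan2(R[1,1],R[0,1]))-yaw,2))
E
python3 - <<'E'
from h import *
from scipy.optimize import least_squares
for c in("side","top"):
    p=np.load(c+"cup.npy"); p=p[(p[:,2]>.076)]
    # outer/inner wall: radius model at z, robust
    f=lambda a:np.minimum.reduce([abs(np.hypot(p[:,0]-a[0],p[:,1]-a[1])-(.025+.003*(p[:,2]-.07)/.06)),abs(np.hypot(p[:,0]-a[0],p[:,1]-a[1])-(.022+.003*(p[:,2]-.07)/.06))])
    print(c,least_squares(f,[.556,-.035],loss="soft_l1",f_scale=.002).x)
go(.556,-.035,.215,0)
E
```

```text
side [ 0.5560843  -0.03469428]
top [ 0.5565316  -0.03173552]
t 2.7 tcp [0.2815 0.5859 0.2147] yaw y 0.08 tilt [ 0. -0.] F [ 0.  -0.2  0.1] open 0.0953 0.0
 shift cm [-6.213e+01  2.737e+01 -3.000e-02]
 rz 0.08
```

Request:
send_rows --linear '[[-4.5,2.0,0],[-4.5,2.0,0],[-4.5,2.0,0],[-4.5,2.0,0],[-4.5,2.0,0],[-4.5,2.0,0],[-4.5,2.0,0],[-4.5,2.0,0]]' --dr '[[0,0,0],[0,0,0],[0,0,0],[0,0,0],[0,0,0],[0,0,0],[0,0,0],[0,0,0]]' --grip '[1,1,1,1,1,1,1,1]'

```text
clock: 3.7
tcp_pos: [0.4441, 0.2254, 0.2149]
tcp_rot: [2.214, 2.228, 0.001]
ft_force: [0.7, 0.5, 0.6]
opening: 0.0953
grasp_force: 0.0
```

Request:
send_rows --linear '[[-4.5,2.0,0],[-4.5,2.0,0],[-4.5,2.0,0],[-4.5,2.0,0],[-4.5,2.0,0],[-3.5,1.4,0],[0,0,0],[0,0,0]]' --dr '[[0,0,0],[0,0,0],[0,0,0],[0,0,0],[0,0,0],[0,0,0],[0,0,0],[0,0,0]]' --grip '[1,1,1,1,1,1,1,1]'

```text
clock: 4.7
tcp_pos: [0.5589, -0.0321, 0.2145]
tcp_rot: [-2.215, -2.228, -0.0]
ft_force: [0.3, -0.5, -0.6]
opening: 0.0949
grasp_force: 0.0
```

```bash
python3 -c "
from h import *
go(.556,-.034,.087,0)"
```

```text
t 4.7 tcp [ 0.5589 -0.0321  0.2145] yaw y 0.34 tilt [-0.0003  0.0004] F [ 0.3 -0.5 -0.6] open 0.0949 0.0
 shift cm [-0.19 -0.29 12.75]
 rz 0.34
```

Request:
send_rows --linear '[[-0.2,-0.3,0],[0,0,2.1],[0,0,2.1],[0,0,2.1],[0,0,2.1],[0,0,2.1],[0,0,2.0],[0,0,0]]' --dr '[[0,0,0],[0,0,0],[0,0,0],[0,0,0],[0,0,0],[0,0,0],[0,0,0],[0,0,0]]' --grip '[1,1,1,1,1,1,1,1]'

```text
clock: 5.7
tcp_pos: [0.5543, -0.0342, 0.0867]
tcp_rot: [-2.212, -2.225, 0.005]
ft_force: [-0.1, -0.0, 0.1]
opening: 0.0949
grasp_force: 0.0
```

Request:
send_rows --linear '[[0,0,0],[0,0,0],[0,0,0],[0,0,0],[0,0,0],[0,0,0],[0,0,0],[0,0,0]]' --dr '[[0,0,0],[0,0,0],[0,0,0],[0,0,0],[0,0,0],[0,0,0],[0,0,0],[0,0,0]]' --grip '[-0.1,-0.1,-0.1,-0.1,-0.1,-0.1,-0.1,-0.1]'

```text
clock: 6.7
tcp_pos: [0.5563, -0.0345, 0.09]
tcp_rot: [2.215, 2.228, 0.0]
ft_force: [-1.2, -0.2, 2.5]
opening: 0.0551
grasp_force: 30.0
```

```bash
python3 -c "
from h import *
go(.556,-.034,.087,0)
im,d=r.camera('side'); cv2.imwrite('pics/s2.png',cv2.resize(im[180:340,240:440,::-1],None,fx=3,fy=3))"
```

```text
t 6.7 tcp [ 0.5563 -0.0345  0.09  ] yaw y 0.35 tilt [ 0.0002 -0.0001] F [-1.2 -0.2  2.5] open 0.0551 30.0
 shift cm [ 0.05 -0.03  0.3 ]
 rz 0.35
```

View pics/s2.png

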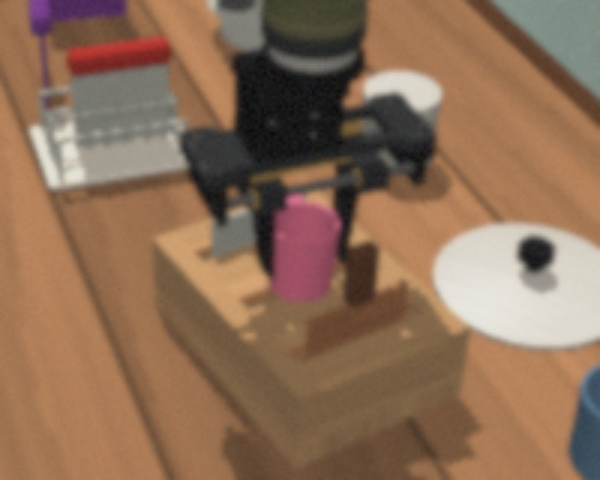

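The gripper holds the cup at 55 mm opening, and it is upright. Lift it and carry it over the mat.

Request:
send_rows --linear '[[0,0,-0.8],[0,0,-1.6],[0,0,-2],[0,0,-2],[0,0,-2],[0,0,-2],[0,0,-1.6],[0,0,-1]]' --dr '[[0,0,0],[0,0,0],[0,0,0],[0,0,0],[0,0,0],[0,0,0],[0,0,0],[0,0,0]]' --grip '[-0.1,-0.1,-0.1,-0.1,-0.1,-0.1,-0.1,-0.1]'

```text
clock: 7.75
tcp_pos: [0.5565, -0.0345, 0.221]
tcp_rot: [2.214, 2.227, 0.001]
ft_force: [0.1, 0.3, -1.3]
opening: 0.0546
grasp_force: 30.0
```

Request:
send_rows --linear '[[-2,-0.8,0],[-3.5,-1.4,0],[-4,-1.7,0],[-4,-1.7,0],[-4,-1.7,0],[-4,-1.6,0],[-3,-1.2,0],[-1.5,-0.7,0]]' --dr '[[0,0,0],[0,0,0],[0,0,0],[0,0,0],[0,0,0],[0,0,0],[0,0,0],[0,0,0]]' --grip '[-0.1,-0.1,-0.1,-0.1,-0.1,-0.1,-0.1,-0.1]'

```text
clock: 8.75
tcp_pos: [0.4489, -0.2962, 0.2193]
tcp_rot: [-2.216, -2.226, -0.0]
ft_force: [-0.3, -0.2, -0.6]
opening: 0.0551
grasp_force: 30.0
```

Request:
send_rows --linear '[[0,0,2],[0,0,3],[0,0,3],[0,0,3],[0,0,3],[0,0,2],[0,0,1],[0,0,0]]' --dr '[[0,0,0],[0,0,0],[0,0,0],[0,0,0],[0,0,0],[0,0,0],[0,0,0],[0,0,0]]' --grip '[-0.1,-0.1,-0.1,-0.1,-0.1,-0.1,-0.1,-0.1]'

```text
clock: 9.75
tcp_pos: [0.4493, -0.2938, 0.0484]
tcp_rot: [-2.212, -2.227, 0.0]
ft_force: [0.4, 1.1, 0.1]
opening: 0.055
grasp_force: 30.0
```

```bash
python3 -c "
from h import *
go(.4505,-.2945,.0277,0)
K,V,_=P('side')
im,d=r.camera('side');X=cloud('side',d)
h=cv2.cvtColor(im,cv2.COLOR_RGB2HSV); m=(d>0)&((h[...,0]>160))&(h[...,1]>60)&(h[...,2]>80)&(abs(X[...,0]-.45)<.06)&(abs(X[...,1]+.295)<.06)&(X[...,2]>.015)
p=X[m];print(len(p),np.percentile(p,[1,50,99],axis=0).round(4).tolist())"
```

```text
t 9.75 tcp [ 0.4493 -0.2938  0.0484] yaw y 0.4 tilt [-0.0018  0.0017] F [0.4 1.1 0.1] open 0.055 30.0
 shift cm [-0.07  0.12  2.07]
 rz 0.4
932 [[0.4208, -0.3248, 0.0305], [0.45, -0.3082, 0.0643], [0.4775, -0.2647, 0.1498]]
```

Request:
send_rows --linear '[[0,0,0.6],[0,0,0.5],[0,0,0.4],[0,0,0.2],[0,0,0.1],[0,0,0.1],[0,0,0.1],[0,0,0]]' --dr '[[0,0,0],[0,0,0],[0,0,0],[0,0,0],[0,0,0],[0,0,0],[0,0,0],[0,0,0]]' --grip '[-0.1,-0.1,-0.1,-0.1,-0.1,-0.1,-0.1,-0.1]'

```text
clock: 10.8
tcp_pos: [0.4497, -0.2951, 0.0296]
tcp_rot: [-2.215, -2.228, 0.0]
ft_force: [0.4, -0.2, -0.3]
opening: 0.055
grasp_force: 30.0
```

Request:
send_rows --linear '[[0,0,0.05],[0,0,0.05],[0,0,0.03],[0,0,0.03],[0,0,0.02],[0,0,0],[0,0,0],[0,0,0]]' --dr '[[0,0,0],[0,0,0],[0,0,0],[0,0,0],[0,0,0],[0,0,0],[0,0,0],[0,0,0]]' --grip '[-0.1,-0.1,-0.1,-0.1,-0.1,-0.1,-0.1,-0.1]'

```text
clock: 11.8
tcp_pos: [0.4498, -0.2952, 0.028]
tcp_rot: [2.215, 2.228, -0.0]
ft_force: [-0.6, 0.7, 1.5]
opening: 0.0551
grasp_force: 30.0
```

Request:
send_rows --linear '[[0,0,0.03],[0,0,0.03],[0,0,0.02],[0,0,0],[0,0,0],[0,0,0],[0,0,0],[0,0,0]]' --dr '[[0,0,0],[0,0,0],[0,0,0],[0,0,0],[0,0,0],[0,0,0],[0,0,0],[0,0,0]]' --grip '[-0.1,-0.1,-0.1,-0.1,-0.1,-0.1,-0.1,-0.1]'

```text
clock: 12.8
tcp_pos: [0.4498, -0.2955, 0.028]
tcp_rot: [2.214, 2.228, -0.001]
ft_force: [-3.8, 1.4, 6.9]
opening: 0.0546
grasp_force: 30.0
```

Contact is clear: the force rises while z stays put. Ease up slightly, open, then lift.

Request:
send_rows --linear '[[0,0,-0.08],[0,0,0],[0,0,0],[0,0,0],[0,0,0],[0,0,0],[0,0,0],[0,0,0]]' --dr '[[0,0,0],[0,0,0],[0,0,0],[0,0,0],[0,0,0],[0,0,0],[0,0,0],[0,0,0]]' --grip '[-0.1,-0.1,0.4,0.7,1,1,1,1]'

```text
clock: 13.8
tcp_pos: [0.4498, -0.2951, 0.0279]
tcp_rot: [2.215, 2.228, 0.0]
ft_force: [-0.5, -0.1, -0.2]
opening: 0.0949
grasp_force: 0.0
```

Request:
send_rows --linear '[[0,0,-1],[0,0,-2],[0,0,-3],[0,0,-4],[0,0,-4],[0,0,-4],[0,0,-3],[0,0,-1]]' --dr '[[0,0,0],[0,0,0],[0,0,0],[0,0,0],[0,0,0],[0,0,0],[0,0,0],[0,0,0]]' --grip '[1,1,1,1,1,1,1,1]'

```text
clock: 14.8
tcp_pos: [0.4506, -0.2958, 0.2512]
tcp_rot: [2.211, 2.225, 0.001]
ft_force: [1.0, 0.5, -1.2]
opening: 0.0954
grasp_force: 0.0
```

Run:
```python
from h import *
go(.502,.2977,.25,87.4)
out=[]
for c in("side","top"):
    im,d=r.camera(c); X=cloud(c,d); hsv=cv2.cvtColor(im,cv2.COLOR_RGB2HSV).astype(int); ok=d>0
    for t in("cup","slot_bottom","pad","block","scraper_handle"): print(c,t,[(np.round(o["at"],4).tolist(),round(o["score"],2)) for o in r.pinpoint(c,t)][:3])
    m=ok&(abs(X[...,0]-.562)<.15)&(abs(X[...,1]+.034)<.15)&(abs(X[...,2]-.07)<.006); print(c,"block",rect(X[m][:,:2]))
    # slot: dark / low points near the block centre within top face
    e=np.radians(11.2); ux=np.array([np.cos(e),np.sin(e)]); uy=np.array([-ux[1],ux[0]])
    rel=X[...,:2]-np.array([.562,-.034]); a=rel@ux; b=rel@uy
    m=ok&(abs(a)<.07)&(abs(b)<.02)&(X[...,2]<.062)&(X[...,2]>.0); 
    if m.sum()>5: print(c,"slot",m.sum(),rect(X[m][:,:2]),np.median(a[m]),np.median(b[m]),np.median(X[m][:,2]))
    f=im[185:290,305:425] if c=="top" else im[235:430,280:400]
    out.append(cv2.resize(f[...,::-1],(400,350 if c=="top" else 600))); 
out[0]=out[0][:600]; out[1]=cv2.copyMakeBorder(out[1],0,250,0,0,cv2.BORDER_CONSTANT)
cv2.imwrite("pics/c3.png",np.hstack(out))
```

```text
t 14.8 tcp [ 0.4506 -0.2958  0.2512] yaw y 0.34 tilt [ 0.0039 -0.0032] F [ 1.   0.5 -1.2] open 0.0954 0.0
 shift cm [ 5.932e+01  5.500e+00 -5.000e-02]
 rz -87.06
side cup [([0.7781, -0.018, 0.0028], 0.48)]
side slot_bottom []
side pad []
side block [([0.5635, -0.0357, -0.0001], 0.92), ([0.4982, 0.299, 0.1072], 0.38)]
side scraper_handle [([0.5347, 0.5791, 0.0981], 0.98), ([0.3199, 0.2667, 0.0952], 0.96), ([0.4938, 0.2989, -0.0022], 0.71)]
side block (array([ 0.5665, -0.0539]), -78.9, array([183.5, 160.4]))
side slot 48 (array([ 0.5548, -0.0296]), 10.7, array([90.5,  4.6])) -0.012132871940212632 0.005573187419795504 0.05934610780934857
top cup [([0.4524, -0.2941, 0.0071], 0.88)]
top slot_bottom [([0.5632, -0.0324, 0.0275], 0.58), ([0.785, -0.0179, -0.0069], 0.21)]
top pad [([0.5599, -0.0337, 0.0171], 0.41)]
top block [([0.5594, -0.0309, -0.0004], 0.59)]
top scraper_handle [([0.5051, 0.2983, 0.106], 0.88), ([0.3163, 0.2634, 0.0976], 0.81), ([0.4558, 0.4383, 0.0999], 0.66)]
top block (array([ 0.5624, -0.0353]), -78.4, array([221. , 156.4]))
top slot 156 (array([ 0.5611, -0.0301]), 12.6, array([115.9,  20.5])) 0.0005912192117056912 -0.004388742226035279 0.027294474212065212
```

View pics/c3.png

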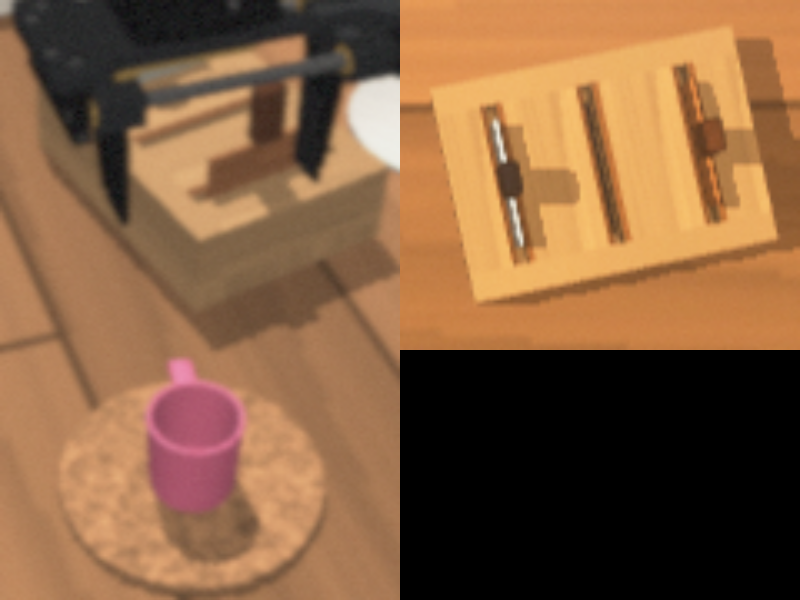

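The cup stands upright, wholly on the mat, and the middle slot is free. Now the drainer.

Request:
send_rows --linear '[[3,0.3,0],[5,0.5,0],[5,0.5,0],[5,0.5,0],[5,0.5,0],[5,0.5,0],[5,0.5,0],[5,0.4,0]]' --dr '[[0,0,0],[0,0,0],[0,0,0],[0,0,0],[0,0,0],[0,0,0],[0,0,0],[0,0,0]]' --grip '[1,1,1,1,1,1,1,1]'

```text
clock: 16.4
tcp_pos: [0.4844, 0.0868, 0.248]
tcp_rot: [2.214, 2.228, 0.001]
ft_force: [0.3, -0.9, -1.4]
opening: 0.0951
grasp_force: 0.0
```

Request:
send_rows --linear '[[5,0.5,0],[5,0.5,0],[5,0.4,0],[4.3,0.4,0],[2,0,0],[0,0,0],[0,0,0],[0,0,0]]' --dr '[[0,0,0],[0,0,0],[0,0,0],[0,0,0],[0,0,0],[0,0,-9],[0,0,-10],[0,0,-10]]' --grip '[1,1,1,1,1,1,1,1]'

```text
clock: 17.4
tcp_pos: [0.5012, 0.2976, 0.2477]
tcp_rot: [1.579, 2.716, -0.001]
ft_force: [-0.8, -0.1, 0.2]
opening: 0.0954
grasp_force: 0.0
```

Request:
send_rows --linear '[[0,0,0],[0,0,0],[0,0,0],[0,0,0],[0,0,0],[0,0,0],[0,0,0],[0,0,0]]' --dr '[[0,0,-10],[0,0,-10],[0,0,-10],[0,0,-10],[0,0,-10],[0,0,-8],[0,0,0],[0,0,0]]' --grip '[1,1,1,1,1,1,1,1]'

```text
clock: 18.4
tcp_pos: [0.5012, 0.2978, 0.2479]
tcp_rot: [-0.077, -3.141, 0.0]
ft_force: [0.0, -0.3, -0.4]
opening: 0.0953
grasp_force: 0.0
```

Run:
```python
from h import *
go(.502,.2975,.0885,87.4)
# block slot measurement from colour (darkness), top + side, unoccluded now
e=np.radians(11.4); ux=np.array([np.cos(e),np.sin(e)]); uy=np.array([-ux[1],ux[0]])
for c in("side","top"):
    im,d=r.camera(c); K,V,_=P(c)
    m=(d>0); X=cloud(c,d)
    m&=(abs(X[...,0]-.562)<.15)&(abs(X[...,1]+.034)<.15)&(abs(X[...,2]-.07)<.006); print(c,"block",rect(X[m][:,:2]))
    A,B=np.meshgrid(np.arange(-.07,.0701,.001),np.arange(-.09,.0901,.0005),indexing="ij")
    W=np.concatenate([np.array([.562,-.034])+A[...,None]*ux+B[...,None]*uy,np.full(A.shape+(1,),.07),np.ones(A.shape+(1,))],-1)@V.T
    u=(K[0,0]*W[...,0]/-W[...,2]+K[0,2]).astype(np.float32); v=(K[1,1]*W[...,1]/W[...,2]+K[1,2]).astype(np.float32)
    v=(-K[1,1]*W[...,1]/-W[...,2]+K[1,2]).astype(np.float32)
    g=cv2.remap(cv2.cvtColor(im,cv2.COLOR_RGB2GRAY),u,v,cv2.INTER_LINEAR)
    cv2.imwrite(f"pics/rect_{c}.png",cv2.resize(g,None,fx=2,fy=4))
    mid=g[:,140:221].astype(float); bb=B[0,140:221]
    for a0 in(-45,-30,-15,0,15,30,45):
        i=a0+70; pr=mid[i-6:i+7].mean(0); w=np.clip(np.percentile(pr,70)-15-pr,0,None); print(c,a0,round((w*bb).sum()/w.sum()*1000,2),end=" | ")
    pr=g[:,170:191].mean(1); print([(round(1000*A[k,0]),int(pr[k])) for k in range(0,141,5)])
```

```text
t 18.4 tcp [0.5012 0.2978 0.2479] yaw y 87.2 tilt [-0.     -0.0002] F [ 0.  -0.3 -0.4] open 0.0953 0.0
 shift cm [-0.08 -0.03 15.94]
 rz -0.2
side block (array([ 0.5618, -0.033 ]), -78.6, array([226.2, 159.1]))
side -45 4.46 | side -30 4.3 | side -15 0.75 | side 0 -0.19 | side 15 -0.16 | side 30 -10.64 | side 45 -8.63 | [(-70, 104), (-65, 104), (-60, 103), (-55, 96), (-50, 94), (-45, 93), (-40, 94), (-35, 93), (-30, 96), (-25, 98), (-20, 101), (-15, 102), (-10, 100), (-5, 102), (0, 101), (5, 101), (10, 100), (15, 101), (20, 102), (25, 102), (30, 100), (35, 88), (40, 64), (45, 49), (50, 49), (55, 51), (60, 51), (65, 59), (70, 98)]
top block (array([ 0.5622, -0.0351]), -78.5, array([220.7, 156.1]))
top -45 1.01 | top -30 1.21 | top -15 0.5 | top 0 0.12 | top 15 0.13 | top 30 0.19 | top 45 -0.13 | [(-70, 134), (-65, 133), (-60, 124), (-55, 103), (-50, 86), (-45, 85), (-40, 85), (-35, 88), (-30, 86), (-25, 89), (-20, 87), (-15, 91), (-10, 88), (-5, 89), (0, 91), (5, 93), (10, 94), (15, 91), (20, 93), (25, 89), (30, 93), (35, 91), (40, 96), (45, 105), (50, 112), (55, 117), (60, 184), (65, 187), (70, 188)]
```

Request:
send_rows --linear '[[0.1,0,2.5],[0,0,3],[0,0,3],[0,0,3],[0,0,2.5],[0,0,1.4],[0,0,0.5],[0,0,0]]' --dr '[[0,0,0],[0,0,0],[0,0,0],[0,0,0],[0,0,0],[0,0,0],[0,0,0],[0,0,0]]' --grip '[1,1,1,0.7,0.4,0.2,0,0]'

```text
clock: 19.5
tcp_pos: [0.5005, 0.2984, 0.0894]
tcp_rot: [0.073, 3.14, 0.0]
ft_force: [-0.8, -0.5, 0.4]
opening: 0.0514
grasp_force: 0.0
```

Request:
send_rows --linear '[[0,0,0],[0,0,0],[0,0,0],[0,0,0],[0,0,0],[0,0,0],[0,0,0],[0,0,0]]' --dr '[[0,0,0],[0,0,0],[0,0,0],[0,0,0],[0,0,0],[0,0,0],[0,0,0],[0,0,0]]' --grip '[-0.4,-0.8,-1,-1,-1,-1,-1,-1]'

```text
clock: 20.5
tcp_pos: [0.5005, 0.2985, 0.0893]
tcp_rot: [0.073, 3.14, 0.001]
ft_force: [-0.6, 0.8, 4.0]
opening: 0.0217
grasp_force: 30.0
```

Run:
```python
from h import *
go(.502,.2975,.0885,87.4)
im,d=r.camera("side"); cv2.imwrite('pics/s4.png',cv2.resize(im[100:260,200:360,::-1],None,fx=3.5,fy=3.5))
```

```text
t 20.5 tcp [0.5005 0.2985 0.0893] yaw y 87.34 tilt [0.0006 0.0005] F [-0.6  0.8  4. ] open 0.0217 30.0
 shift cm [-0.16 -0.09  0.08]
 rz -0.06
```

View pics/s4.png

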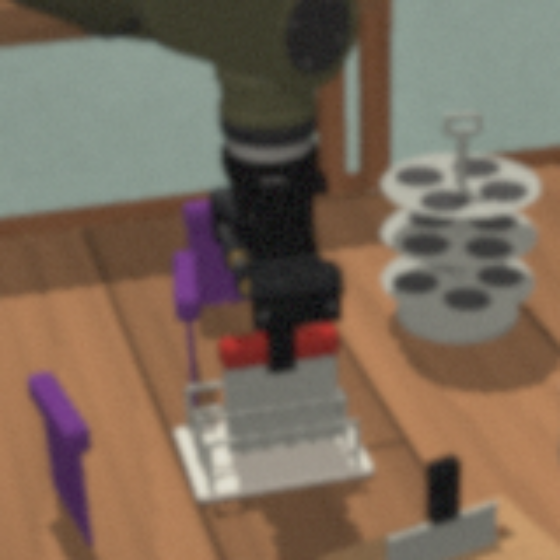

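The fingers are centred on the red handle with the blade still in the hoops. Lift straight up.

Request:
send_rows --linear '[[0,0,-0.8],[0,0,-1.6],[0,0,-2.4],[0,0,-3],[0,0,-3.2],[0,0,-3.2],[0,0,-2.8],[0,0,-1.6]]' --dr '[[0,0,0],[0,0,0],[0,0,0],[0,0,0],[0,0,0],[0,0,0],[0,0,0],[0,0,0]]' --grip '[-1,-1,-1,-1,-1,-1,-1,-1]'

```text
clock: 21.55
tcp_pos: [0.5006, 0.298, 0.2773]
tcp_rot: [0.073, 3.138, 0.0]
ft_force: [-0.5, -0.1, -2.0]
opening: 0.0214
grasp_force: 30.0
```

```bash
python3 -c "
from h import *
go(.561,-.0333,.275,101.2)"
```

```text
t 21.55 tcp [0.5006 0.298  0.2773] yaw y 87.33 tilt [0.0024 0.0002] F [-0.5 -0.1 -2. ] open 0.0214 30.0
 shift cm [ -7.58 -32.82   0.24]
 rz -13.87
```

Request:
send_rows --linear '[[-0.5,-2,0],[-1,-4.3,0],[-1.2,-5,0],[-1.2,-5.2,0],[-1.2,-5.2,0],[-1.1,-5,0],[-0.9,-4,0],[-0.5,-2.1,0]]' --dr '[[0,0,-1],[0,0,-2],[0,0,-2],[0,0,-2],[0,0,-2],[0,0,-2],[0,0,-2],[0,0,-1]]' --grip '[-1,-1,-1,-1,-1,-1,-1,-1]'

```text
clock: 22.55
tcp_pos: [0.595, -0.0265, 0.2741]
tcp_rot: [0.308, -3.124, 0.001]
ft_force: [0.3, 0.4, -2.2]
opening: 0.0215
grasp_force: 30.0
```

```bash
python3 -c "
from h import *
go(.561,-.0333,.275,101.2)"
```

```text
t 22.55 tcp [ 0.595  -0.0265  0.2741] yaw y 101.25 tilt [-0.002  -0.0006] F [ 0.3  0.4 -2.2] open 0.0215 30.0
 shift cm [ 3.47 -0.01 -0.08]
 rz 0.05
```

Request:
send_rows --linear '[[1.5,0,0],[1.5,0,0],[0.5,0,0],[0,0,2],[0,0,3],[0,0,3],[0,0,2],[0,0,0.8]]' --dr '[[0,0,0],[0,0,0],[0,0,0],[0,0,0],[0,0,0],[0,0,0],[0,0,0],[0,0,0]]' --grip '[-1,-1,-1,-1,-1,-1,-1,-1]'

```text
clock: 23.55
tcp_pos: [0.5599, -0.0306, 0.1646]
tcp_rot: [0.311, -3.123, -0.001]
ft_force: [1.0, 0.4, -2.0]
opening: 0.0221
grasp_force: 30.0
```

Request:
send_rows --linear '[[0,0,0],[0,0,0],[0,0,0],[0,0,0],[0,0,0],[0,0,0],[0,0,0],[0,0,0]]' --dr '[[0,0,0],[0,0,0],[0,0,0],[0,0,0],[0,0,0],[0,0,0],[0,0,0],[0,0,0]]' --grip '[-1,-1,-1,-1,-1,-1,-1,-1]'

```text
clock: 24.55
tcp_pos: [0.5608, -0.031, 0.1668]
tcp_rot: [0.31, -3.126, -0.0]
ft_force: [0.7, 0.9, -2.0]
opening: 0.0217
grasp_force: 30.0
```

Run:
```python
from h import *
go(.561,-.0333,.165,101.2)
for c in("side","top"):
    im,d=r.camera(c); X=cloud(c,d); h=cv2.cvtColor(im,cv2.COLOR_RGB2HSV).astype(int)
    m=(d>0)&((h[...,0]<8)|(h[...,0]>172))&(h[...,1]>150)&(abs(X[...,0]-.562)<.08)&(abs(X[...,1]+.034)<.05)&(X[...,2]>.15)
    p=X[m]; print(c,len(p),np.percentile(p,[2,50,98],axis=0).round(4).tolist())
    q=p[p[:,2]>np.percentile(p[:,2],95)-.006]; print(rect(q[:,:2]))
    if c=="side":
        cv2.imwrite('pics/s5.png',cv2.resize(im[190:340,270:420,::-1],None,fx=4,fy=4,interpolation=cv2.INTER_CUBIC))
        K,V,_=P(c)
```

```text
t 24.55 tcp [ 0.5608 -0.031   0.1668] yaw y 101.34 tilt [-0.0001  0.    ] F [ 0.7  0.9 -2. ] open 0.0217 30.0
 shift cm [ 0.03 -0.23  0.18]
 rz 0.14
side 254 [[0.514, -0.0507, 0.1769], [0.5377, -0.0428, 0.1892], [0.6018, -0.026, 0.1957]]
(array([ 0.5389, -0.0359]), 2.4, array([50.5, 31.6]))
top 75 [[0.5138, -0.0495, 0.1849], [0.5222, -0.04, 0.1949], [0.5307, -0.0301, 0.2015]]
(array([ 0.5232, -0.0404]), -89.9, array([17.6, 15.3]))
```

View pics/s5.png

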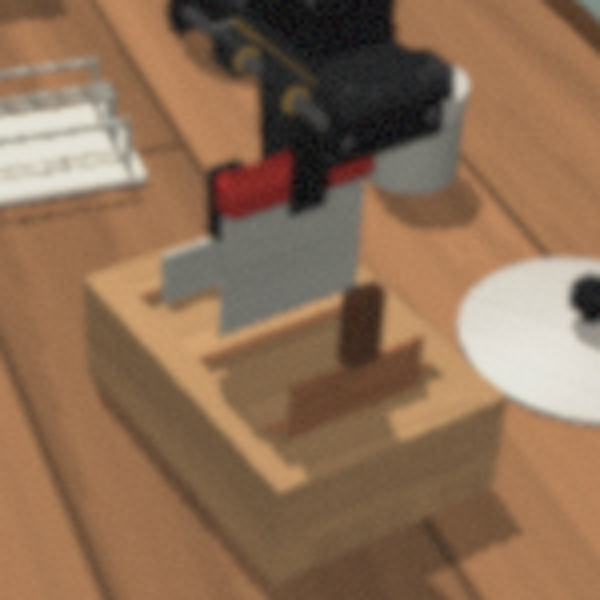

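The blade hangs square, about 1.5 cm above the free slot (edge at crop 220,333 to 358,282). Before lowering I'll check its sideways offset against the turner blades and the slot in the same camera.

Run:
```python
from h import *
e=np.radians(11.3); ux=np.array([np.cos(e),np.sin(e)]); uy=np.array([-ux[1],ux[0]])
Xs=[]
for k in range(3):
    im,d=r.camera("side"); Xs.append(np.where((d>0)[...,None],cloud("side",d),np.nan))
X=np.nanmean(Xs,0); rel=X[...,:2]-np.array([.562,-.034]); a=rel@ux; b=rel@uy; z=X[...,2]
def face(n,b0,z0,z1,a0,a1):
    m=(abs(b-b0)<.009)&(z>z0)&(z<z1)&(a>a0)&(a<a1); p=np.polyfit(a[m],b[m],1) if m.sum()>5 else None
    print(n,m.sum(),"b mm",np.round(np.percentile(b[m],[10,50,90])*1000,2),"slope deg",np.degrees(p[0]) if p is not None else None,"a",np.percentile(a[m],[2,98]).round(4))
face("scraper",0,.098,.155,-.04,.04)
m=(abs(b)<.009)&(z>.098)&(z<.155); print("tilt",np.degrees(np.polyfit(z[m],b[m],1)[0]))
face("wood",-.072,.078,.097,-.04,.04)
face("black",.068,.076,.097,-.044,.044)
# block top side edges in b, from the side camera's top face
m=(abs(z-.07)<.006)&(abs(a)<.06); print("block b ext",np.percentile(b[m],[.5,99.5]), "a ext",np.percentile(a[(abs(z-.07)<.006)&(abs(b)<.1)],[.5,99.5]))
s=r.observe()["tcp_pos"][:2]-np.array([.562,-.034]); print("tcp a,b",s@ux,s@uy)
# slot darkness at mouth in side view, in front of blade
K,V,_=P("side"); B=np.arange(-.03,.0201,.0005)
g=cv2.cvtColor(im,cv2.COLOR_RGB2GRAY)
for a0 in(-.055,-.052,-.045,-.035,-.02,0,.02):
    W=np.c_[np.array([.562,-.034])+a0*ux+B[:,None]*uy,np.full(len(B),.07),np.ones(len(B))]@V.T
    u=(K[0,0]*W[:,0]/-W[:,2]+K[0,2]).astype(np.float32)[None]; v=(-K[1,1]*W[:,1]/-W[:,2]+K[1,2]).astype(np.float32)[None]
    print(a0,cv2.remap(g,u,v,cv2.INTER_LINEAR)[0][::4].tolist())
```

```text
scraper 562 b mm [0.36 1.3  2.33] slope deg 0.07382907162056569 a [-0.0387  0.0381]
tilt -0.3443688733682814
wood 182 b mm [-71.66 -70.84 -70.16] slope deg 0.04199936673312668 a [-0.0384  0.0379]
black 90 b mm [68.19 69.12 70.09] slope deg 0.6450787038182992 a [-0.0425 -0.0069]
block b ext [-0.42165088  0.44269739] a ext [-0.58599606  1.1857454 ]
tcp a,b -0.0005239862937250942 0.003218006172521165
-0.055 [108, 109, 109, 108, 107, 109, 112, 122, 132, 139, 141, 134, 123, 115, 108, 112, 114, 120, 130, 145, 158, 164, 167, 170, 172, 171]
-0.052 [106, 106, 108, 108, 107, 107, 109, 115, 123, 132, 130, 126, 117, 107, 103, 102, 108, 114, 126, 140, 153, 162, 167, 169, 171, 171]
-0.045 [106, 106, 107, 108, 107, 106, 106, 108, 106, 106, 106, 103, 101, 100, 100, 100, 104, 112, 123, 139, 153, 163, 169, 171, 171, 170]
-0.035 [106, 107, 110, 108, 107, 107, 109, 107, 106, 106, 105, 103, 100, 99, 98, 100, 104, 112, 126, 139, 150, 158, 158, 155, 147, 143]
-0.02 [107, 108, 107, 108, 109, 109, 110, 109, 109, 108, 107, 104, 101, 99, 100, 101, 104, 111, 122, 137, 151, 161, 158, 153, 140, 128]
0 [107, 106, 105, 106, 109, 109, 109, 109, 108, 107, 107, 104, 100, 98, 98, 99, 104, 111, 123, 138, 151, 158, 158, 150, 141, 129]
0.02 [53, 57, 64, 75, 86, 95, 102, 106, 108, 107, 106, 104, 103, 101, 100, 100, 104, 113, 125, 140, 152, 157, 156, 149, 139, 127]
```

Relative to the turner blades the scraper sits 2.2 mm too far along +y, matching my own target. Correct that and lower slowly.

Request:
send_rows --linear '[[0,-0.22,0],[0,0,0],[0,0,0.4],[0,0,0.4],[0,0,0.4],[0,0,0.4],[0,0,0.3],[0,0,0]]' --dr '[[0,0,0],[0,0,0],[0,0,0],[0,0,0],[0,0,0],[0,0,0],[0,0,0],[0,0,0]]' --grip '[-1,-1,-1,-1,-1,-1,-1,-1]'

```text
clock: 25.8
tcp_pos: [0.5611, -0.0331, 0.1475]
tcp_rot: [0.31, -3.126, -0.0]
ft_force: [-0.4, -0.4, -2.6]
opening: 0.0216
grasp_force: 30.0
```

Request:
send_rows --linear '[[0,0,0.2],[0,0,0.2],[0,0,0.2],[0,0,0.2],[0,0,0.2],[0,0,0],[0,0,0],[0,0,0]]' --dr '[[0,0,0],[0,0,0],[0,0,0],[0,0,0],[0,0,0],[0,0,0],[0,0,0],[0,0,0]]' --grip '[-1,-1,-1,-1,-1,-1,-1,-1]'

```text
clock: 26.8
tcp_pos: [0.5614, -0.0331, 0.138]
tcp_rot: [-0.311, 3.126, -0.0]
ft_force: [-1.2, -0.1, -1.8]
opening: 0.0217
grasp_force: 30.0
```

It is 13 mm in with no contact force. Continue.

Request:
send_rows --linear '[[0,0,0.4],[0,0,0.4],[0,0,0.4],[0,0,0.4],[0,0,0.4],[0,0,0.4],[0,0,0.2],[0,0,0]]' --dr '[[0,0,0],[0,0,0],[0,0,0],[0,0,0],[0,0,0],[0,0,0],[0,0,0],[0,0,0]]' --grip '[-1,-1,-1,-1,-1,-1,-1,-1]'

```text
clock: 27.8
tcp_pos: [0.5612, -0.0331, 0.1117]
tcp_rot: [0.31, -3.126, -0.0]
ft_force: [-0.2, 0.2, -0.5]
opening: 0.0217
grasp_force: 30.0
```

Request:
send_rows --linear '[[0,0,0.1],[0,0,0.1],[0,0,0.1],[0,0,0.1],[0,0,0.05],[0,0,0.05],[0,0,0],[0,0,0]]' --dr '[[0,0,0],[0,0,0],[0,0,0],[0,0,0],[0,0,0],[0,0,0],[0,0,0],[0,0,0]]' --grip '[-1,-1,-1,-1,-1,-1,-1,-1]'

```text
clock: 28.8
tcp_pos: [0.5613, -0.0331, 0.1069]
tcp_rot: [-0.31, 3.126, -0.0]
ft_force: [0.5, -0.4, -2.1]
opening: 0.022
grasp_force: 30.0
```

Request:
send_rows --linear '[[0,0,0.05],[0,0,0.05],[0,0,0.05],[0,0,0.05],[0,0,0.05],[0,0,0],[0,0,0],[0,0,0]]' --dr '[[0,0,0],[0,0,0],[0,0,0],[0,0,0],[0,0,0],[0,0,0],[0,0,0],[0,0,0]]' --grip '[-1,-1,-1,-1,-1,-1,-1,-1]'

```text
clock: 29.8
tcp_pos: [0.5613, -0.0331, 0.1044]
tcp_rot: [-0.31, 3.126, -0.0]
ft_force: [-0.0, 0.3, -1.2]
opening: 0.0222
grasp_force: 30.0
```

Request:
send_rows --linear '[[0,0,0.03],[0,0,0.03],[0,0,0.02],[0,0,0],[0,0,0],[0,0,0],[0,0,0],[0,0,0]]' --dr '[[0,0,0],[0,0,0],[0,0,0],[0,0,0],[0,0,0],[0,0,0],[0,0,0],[0,0,0]]' --grip '[-1,-1,-1,-1,-1,-1,-1,-1]'

```text
clock: 30.8
tcp_pos: [0.5615, -0.0332, 0.1044]
tcp_rot: [-0.311, 3.126, -0.0]
ft_force: [-3.7, -0.5, 4.5]
opening: 0.0217
grasp_force: 30.0
```

The blade bottoms out at z 0.1044, against 0.1043 predicted. Ease off, open part-way to stay clear of the turners, and lift.

Request:
send_rows --linear '[[0,0,-0.07],[0,0,0],[0,0,0],[0,0,0],[0,0,0],[0,0,0],[0,0,0],[0,0,0]]' --dr '[[0,0,0],[0,0,0],[0,0,0],[0,0,0],[0,0,0],[0,0,0],[0,0,0],[0,0,0]]' --grip '[-1,-1,-0.4,-0.2,0,0,0,0]'

```text
clock: 31.8
tcp_pos: [0.5613, -0.0331, 0.1042]
tcp_rot: [-0.31, 3.126, -0.0]
ft_force: [-0.6, 0.4, 0.1]
opening: 0.0475
grasp_force: 0.0
```

Request:
send_rows --linear '[[0,0,-0.5],[0,0,-1],[0,0,-2],[0,0,-3],[0,0,-3],[0,0,-3],[0,0,-2],[0,0,-1]]' --dr '[[0,0,0],[0,0,0],[0,0,0],[0,0,0],[0,0,0],[0,0,0],[0,0,0],[0,0,0]]' --grip '[0,0,0,0,0,0,0,0]'

```text
clock: 32.8
tcp_pos: [0.5618, -0.0332, 0.2615]
tcp_rot: [-0.31, 3.124, -0.001]
ft_force: [-1.1, 0.2, 0.2]
opening: 0.0477
grasp_force: 0.0
```

Request:
send_rows --linear '[[2,0,0],[3,0,0],[3,0,0],[3,0,0],[3,0,0],[2,0,0],[0,0,0],[0,0,0]]' --dr '[[0,0,0],[0,0,0],[0,0,0],[0,0,0],[0,0,0],[0,0,0],[0,0,0],[0,0,0]]' --grip '[0,0,0,0,0,0,0,0]'

```text
clock: 33.8
tcp_pos: [0.4047, -0.0645, 0.259]
tcp_rot: [0.31, -3.126, -0.0]
ft_force: [0.7, -0.1, 0.2]
opening: 0.0474
grasp_force: 0.0
```

Run:
```python
from h import *
go(.5,0,.2)
im,d=r.camera("side"); X=cloud("side",d); h=cv2.cvtColor(im,cv2.COLOR_RGB2HSV).astype(int)
m=(d>0)&((h[...,0]<8)|(h[...,0]>172))&(h[...,1]>150)&(abs(X[...,0]-.562)<.07)&(abs(X[...,1]+.034)<.05)&(X[...,2]>.1)
print("handle z",np.percentile(X[m][:,2],[1,50,99]),rect(X[m][:,:2]))
cv2.imwrite('pics/s6.png',cv2.resize(im[200:440,240:440,::-1],None,fx=2.5,fy=2.5,interpolation=cv2.INTER_CUBIC))
```

```text
t 33.8 tcp [ 0.4047 -0.0645  0.259 ] yaw y 101.34 tilt [-0.0003  0.0002] F [ 0.7 -0.1  0.2] open 0.0474 0.0
 shift cm [-10.62   4.45   5.9 ]
handle z [0.11442197 0.12828418 0.13357636] (array([ 0.5623, -0.0359]), 13.9, array([98. , 22.8]))
```

View pics/s6.png

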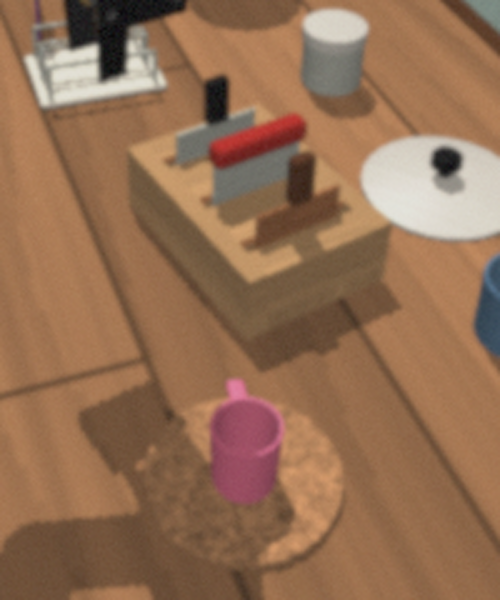

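The picture shows the scraper standing level in the middle slot (handle at crop 258,142, its top at 0.134 as expected). The cup is upright on the mat (245,450), and both turners are where they were.

```bash
python3 -c "
from bench import r
print(r.finish_job())"
```

```text
the job is handed in; nothing more can be done
None
```

The cup stands upright and released, wholly on the cork mat, and the red-handled scraper is steel edge down on the bottom of the freed slot; handed in at about 34 s, result not reported back.

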